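# Check the imaging stage's stop button: press in, twist to release

## Task

Check the stop button of the imaging stage before a run: with a fingertip press the big mushroom button fully in until it latches, and take the finger off it so that it is seen to stay in by itself. Then push its side lever round clockwise (seen from above) with a fingertip until the button springs all the way out again, and let go of it. Never grip or squeeze the button or its lever; leave the small button on the other box unpressed, and the dish, the clamp and the cup where they are.

Things in the scene. Friction and masses are not known exactly. Their poses are not given: they have to be found in the camera images.
- station: the stop station: a grey painted steel box 90 x 90 x 65 mm bolted to the bench (it cannot move), with the large mushroom stop button on its top. Origin: centre of its underside; z up; the button's axis is this z axis. At rest the button's lever points along the box's -x.
- cap_top (a point): centre of the top of the mushroom cap, on the button's axis, 96 mm above the bench when the button is out. The red plastic cap is 64 mm across and 17 mm thick, gently domed, its underside 14 mm above the box when out. Pressed anywhere on top, it moves straight down. The point moves and turns with the cap.
- lever_push (a point): the point to push on the button's lever: a flat red radial bar, 13 mm thick, 20 mm high (from the level of the cap's underside to 3 mm above the cap), standing out to 62 mm from the axis. The point is inside the bar, 50 mm from the axis, half-way up (89 mm above the bench; 79 mm when latched). Beside the bar, outside the cap's rim, there is free room down to the box top.
- stop_press (a joint): how far the button is pressed in, in m: 0 is out, 0.012 is the bottom stop. A spring pushes it out (3 N at the start, rising to about 6 N, then a rigid stop); it latches when pressed past about 0.0105 (press to the bottom stop to be sure) and then stays at about 0.010.
- stop_twist (a joint): turn of the cap and its lever, in rad: 0 at rest, grows clockwise seen from above, stop at 1.0. A light spring turns it back (1 to 3 N at lever_push, friction included). Latched, the button springs out when turned past about 0.55 (turn to 0.8 to be sure); let go, it turns back to 0.
- skin_left: one flank of the button: the outer 3 mm of cap rim and lever on the lever's +y side in the station's frame at rest. Origin on the button's axis at the cap's underside.
- skin_right: the other flank: the same on the lever's -y side in the station's frame at rest. This is the side to push on for turning clockwise. Same origin.
- jog (a joint): travel of the small button on the jog box, m: 0 is out, grows when pressed. Not to be pressed.
- jog_box: jog box: a fixed grey plastic box 80 x 70 x 45 mm with a small black round button (24 mm across, its top 66 mm above the bench) on top. Origin: centre of its underside. A bystander.
- dish: shallow loose glass dish, 90 mm across, 16 mm high. Origin: centre of its underside. A bystander.
- boss: loose dark steel boss-head clamp with a brass thumbscrew, about 50 x 60 x 44 mm high. Origin: underside of its body. A bystander.
- cup: loose white plastic cup, 60 mm across, 70 mm high. Origin: centre of its underside. A bystander.
Mind the look-alikes: they are no part of the job. Of the things like the station, leave any that is blue or orange; of the rest the smaller one is meant.

How it is judged:
By the outcome, as a careful person would: the job done as asked, in the order asked, and still so for the second after the job is handed in, with the robot touching nothing.
It also fails if it takes over 48 s, if anything falls off the work surface, if the arm or the gripper's body presses on something with over 40 N, if the wrist force passes 120 N, or if a joint passes its speed limit or range.

## Robot

A 6-joint arm with a two-finger parallel gripper is mounted at the origin on the work surface. World frame = base frame: x ahead of the robot, y to its left, z up, the work surface at z = 0. Lengths are in m, angles in rad, forces in N, time in s.
With the tool pointing down it reaches from about 0.375 to 0.975 m from the base axis. Payload 3.8 kg.
Tool frame: the origin (TCP) lies on the centre line of the jaws, within the pads' length; the fingertips stand 17 mm ahead of it and the grasp point (between the pads) lies 2 mm behind it (bot.tip_extent is the distance from the TCP to the fingertips, in m); z points along the fingers, y is the line along which they close (so a half turn about z gives the same grasp; the last joint's range is limited). The gripper opens to 85 mm and grips with 20 to 120 N. Pads are 22 mm wide; open, the fingers measure 114 mm over their backs; the gripper's body (76 mm by 85 mm) begins 54 mm behind the grasp point. The pads swing forward as they close: fully open they stand 13 mm farther back than shut.
Start: joints at [1.187, 0.264, 1.604, -0, 1.274, -0.037], TCP at [0.229, 0.635, 0.248] pointing down, gripper open.
Joint ranges: [-2.63, 2.63], [-0.94, 2.18], [0.31, 2.57], [-1.31, 4.45], [0, 2.66], [-2.55, 2.55]. Speed limits (rad/s): [2.57, 2.57, 3.14, 3.14, 3.14, 3.14].

## Interface

Orientations are given as a rotation vector (axis times angle).
In Python, from workcell import readout, read_camera, finish_job, bot gives the robot as it stands.
- The arm moves only by the tool jog_arm, never from a script. Its argument "deltas" is one flat list of numbers, 7 for each row, row after row: the shift along the tool's x, y, z in m, then the turn, a rotation vector about the tool's x, y, z in degrees, then the gripper command: -1 is shut, 1 is fully open, values between are in proportion. A call has 1 to 8 rows; each row is the pose to reach, as a shift and turn from the pose commanded when the call began, along the tool's axes at that moment; what a row does not reach only later rows make up. A row lasts 1/10 s, in which the tool goes at most 50 mm and 8.59 degrees, less where a joint would pass 70% of its speed; a pose out of reach is approached as far as the arm can. A call with a gripper value outside its range is refused whole. The fingers move at their own pace and stop on an object; "squeeze" is the grip in N (left out, the last holds). Time passes only in rows, so rows that repeat a pose let the fingers close. It gives the time, the measured TCP pose, the force, the opening and the grip force at its end, in the units of the state.
- readout.read_state(): the state, without advancing time (a new reading comes with each control period).
- read_camera(name): name is "scene" or "top"; returns a dict with "color" (420x560x3 uint8, blue, green, red), "fx", "fy", "cx", "cy" (pixels), "origin" and "attitude" of the camera in the world. Camera axes: x right, y down, z forward; pixel columns grow to the right and rows downward; lengths in m; the calibration is good to about 2 mm. A picture is of the moment at which its call begins. There is no depth.
- finish_job(): hands the job in; it is judged then, once.
The state is a dict: "time": time; "q": joint angles; "joint_vel": joint speeds; "joint_torque": joint torques, N m; "tool_pos": TCP position; "tcp_rot": TCP orientation; "wrist_force": force on the tool from outside, world axes, zero at the start; "torque": the same for the moment, N m; "width": opening from 0.0 (shut) to 1.0 (fully open); "grip_force": force on a finger pad.
Only numpy, scipy, OpenCV 4.12 (cv2) and the standard library are available. Lean on these libraries where they do the work, as an engineer would, in place of code of your own. Each camera call takes 0.05 s, during which the arm holds its last target. There are 200 camera calls.

## Working session

There is one attempt and no reset: what is moved stays moved. The work goes in short steps, Python scripts to look and compute and a tool call to move; the robot and the scene stay as the last step left them, time stands still between calls to the robot, and variables do not carry over. Pictures are saved under pics/ and viewed, at most 10 in all, crops included, and the job is handed in when it is done.

Besides the shell and the picture viewer there is one more tool, called in YAML: its name, and indented under it one key for each argument. jog_arm: Moves the arm, as the interface text tells. Its arguments: {"type":"object","properties":{"deltas":{"type":"array"},"squeeze":{"type":"number"}},"required":["deltas"]}

```bash
mkdir -p pics
python3 - <<'E'
from workcell import readout, read_camera
import cv2,json
for n in("scene","top"):
    c=read_camera(n); cv2.imwrite(f"pics/{n}0.png",c["color"])
    print(n,{k:c[k] for k in c if k!="color"})
print(readout.read_state())
E
```

```text
scene {'fx': 400.28839348360395, 'fy': 400.28839348360395, 'cx': 281.48727695904853, 'cy': 215.77001410124876, 'origin': array([0.9286372 , 0.32779105, 0.76929184]), 'attitude': array([-1.05127505, -2.5965775 ,  0.79916525])}
top {'fx': 529.5201700982444, 'fy': 529.5201700982444, 'cx': 266.91400662938076, 'cy': 205.4957083409613, 'origin': array([ 0.34640807, -0.00543156,  1.35959481]), 'attitude': array([-2.12838897,  2.11212894, -0.21250994])}
{'time': 0.1, 'q': array([ 1.18711268e+00,  2.64685929e-01,  1.60527289e+00, -1.01349593e-05,
        1.27372024e+00, -3.69106916e-02]), 'joint_vel': array([ 7.47697831e-05, -1.60514845e-03, -2.67730800e-03, -2.94035261e-04,
       -1.05549811e-03,  1.93366304e-03]), 'joint_torque': array([ 2.51612510e-04, -5.16708612e+01, -3.68590057e+01, -9.90874582e-05,
        6.36328026e-03, -1.24342716e-05]), 'tool_pos': array([0.22917705, 0.63421378, 0.24706189]), 'tcp_rot': array([-0.54190614, -3.09406771,  0.00320785]), 'wrist_force': array([-0.02551748, -0.96303329,  1.10709391]), 'torque': array([-0.04862454, -0.01729427, -0.00465042]), 'grip_force': 0.0, 'width': 0.9977693582074418}
```

View pics/scene0.png

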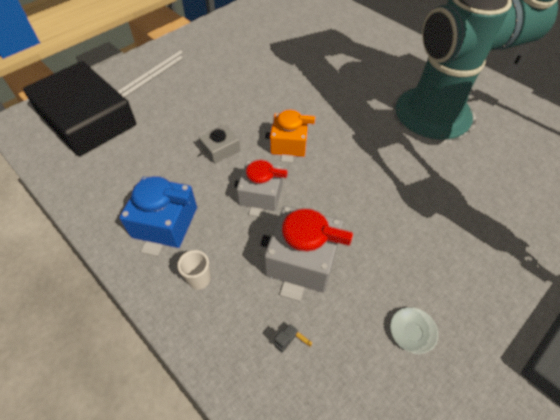

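View pics/top0.png

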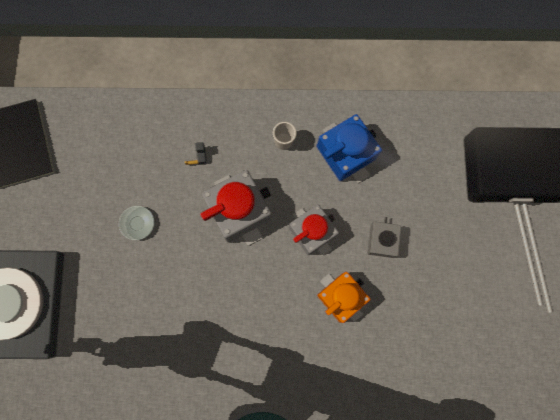

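The smaller red-on-grey station is at about (315,227) in the top view and (260,172) in the scene view. Its lever points lower-left in the top view. The large red, blue and orange ones are look-alikes, and the jog box is at (386,238) in the top view.

```bash
cat > h.py <<'E'
import numpy as np, cv2
from scipy.spatial.transform import Rotation as R
from workcell import readout, read_camera
def ray(c,uv,z):
    uv=np.atleast_2d(uv).astype(float)
    d=np.c_[(uv[:,0]-c["cx"])/c["fx"],(uv[:,1]-c["cy"])/c["fy"],np.ones(len(uv))]@R.from_rotvec(c["attitude"]).as_matrix().T
    o=c["origin"]; return o+d*((z-o[2])/d[:,2])[:,None]
def red(c):
    h=cv2.cvtColor(c["color"],cv2.COLOR_BGR2HSV)
    return (((h[...,0]<6)|(h[...,0]>174))&(h[...,1]>170)&(h[...,2]>70)).astype(np.uint8)
def button(c,near,z=0.092):
    n,l,s,ct=cv2.connectedComponentsWithStats(red(c))
    k=1+np.argmin(np.linalg.norm(ct[1:]-near,axis=1))
    m=(l==k).astype(np.uint8)
    v,u=np.nonzero(m); P=ray(c,np.c_[u,v],z)[:,:2]
    d=cv2.distanceTransform(cv2.copyMakeBorder(m,1,1,1,1,0),cv2.DIST_L2,5)[1:-1,1:-1]
    w=d>d.max()-1.0; vv,uu=np.nonzero(w); C=ray(c,[[uu.mean(),vv.mean()]],z)[0,:2]
    r=np.linalg.norm(P-C,axis=1); L=P[r>0.04].mean(0)-C
    return C,np.degrees(np.arctan2(L[1],L[0])),d.max(),r.max(),s[k]
E
python3 - <<'E'
from h import *
for n,a in(("top",(315,227)),("scene",(262,172))):
    c=read_camera(n)
    for z in(.088,.096): print(n,z,*button(c,a,z))
    cv2.imwrite(f"pics/{n}z.png",cv2.resize(c["color"][a[1]-70:a[1]+70,a[0]-90:a[0]+90],None,fx=4,fy=4,interpolation=2))
c=read_camera("top")
print(ray(c,[[386,238],[285,135],[347,297],[235,200]],.07))
E
```

```text
top 0.088 [ 0.54676247 -0.12478362] 124.22138008215431 12.190699 0.05892985755693956 [294 214  34  28 562]
top 0.096 [ 0.54550198 -0.12403274] 124.30226033230304 12.190699 0.05855911142134043 [294 214  34  28 562]
scene 0.088 [ 0.55255889 -0.12350905] 130.64249817892932 11.393799 0.06030309150230413 [246 160  41  23 591]
scene 0.096 [ 0.55697495 -0.1182097 ] 130.71252294114612 11.393799 0.05959498859396124 [246 160  41  23 591]
[[ 0.52326363 -0.30265835  0.07      ]
 [ 0.7859394  -0.05445648  0.07      ]
 [ 0.37972511 -0.20364716  0.07      ]
 [ 0.61554415  0.06983042  0.07      ]]
```

View pics/topz.png

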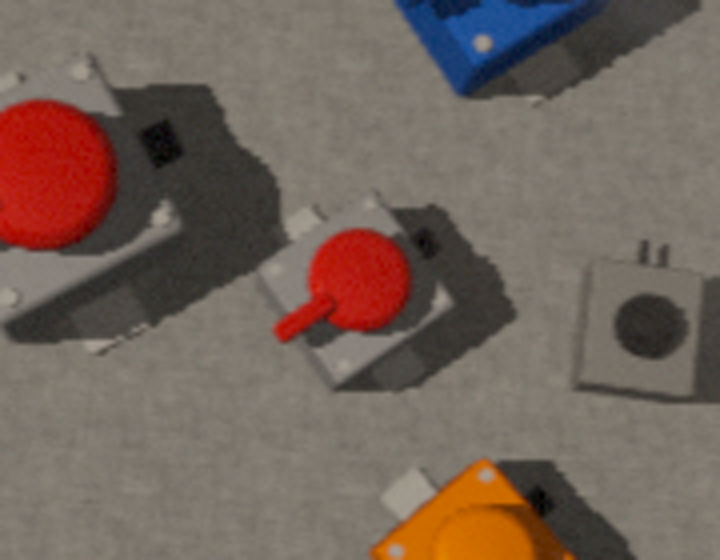

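```bash
cat >> h.py <<'E'
def togo(p,xang=None):
    """shift in tool axes and yaw turn about tool z (deg) to reach p with tool x at world angle xang (mod 180), tool straight down"""
    s=readout.read_state(); M=R.from_rotvec(s["tcp_rot"]).as_matrix()
    a=np.degrees(np.arctan2(M[1,0],M[0,0])); out=[(M.T@(np.array(p)-s["tool_pos"])).round(4), "xang",a.round(1)]
    if xang is not None:
        T=R.from_euler('z',xang,degrees=True).as_matrix()@np.diag([1,-1,-1.])
        out+=["rot",np.degrees(R.from_matrix(M.T@T).as_rotvec()).round(2), "q6",s["q"][5].round(2)]
    print(*out,"F",s["wrist_force"].round(1),"pos",s["tool_pos"].round(4))
E
python3 - <<'E'
from h import *
from workcell import bot
print(bot.tip_extent,[a for a in dir(bot) if a[0]!='_'])
for a in(125,-55): togo([.549,-.1235,.19],a)
E
```

```text
0.017 ['MotionError', 'tip_extent']
[-0.5583 -0.6042  0.0583] xang 160.1 rot [-6.000e-02  2.000e-02  3.513e+01] q6 -0.04 F [ 0.3  0.2 -0. ] pos [0.2293 0.6345 0.2476]
[-0.5583 -0.6042  0.0583] xang 160.1 rot [-2.0000e-02 -8.0000e-02 -1.4487e+02] q6 -0.04 F [ 0.3  0.2 -0. ] pos [0.2293 0.6345 0.2476]
```

jog_arm:
  deltas: [-0.28, -0.3, 0, 0, 0, 18, -1, -0.28, -0.3, 0, 0, 0, 18, -1, -0.28, -0.3, 0, 0, 0, 18, -1, -0.28, -0.3, 0, 0, 0, 18, -1, -0.28, -0.3, 0, 0, 0, 18, -1, -0.28, -0.3, 0, 0, 0, 18, -1, -0.28, -0.3, 0, 0, 0, 18, -1, -0.28, -0.3, 0, 0, 0, 18, -1]

```text
time: 1.05
tool_pos: [0.387, 0.2652, 0.2485]
tcp_rot: [1.018, 2.971, 0.001]
wrist_force: [0.7, -1.1, -0.4]
width: -0.0
grip_force: 0.0
```

```bash
python3 -c "
from h import *
togo([.549,-.1235,.16],125)"
```

```text
[-0.3663 -0.2077  0.0885] xang 142.2 rot [ 0.04  0.02 17.16] q6 -0.36 F [ 0.7 -1.1 -0.4] pos [0.387  0.2652 0.2485]
```

jog_arm:
  deltas: [-0.366, -0.208, 0.05, 0, 0, 17, -1, -0.366, -0.208, 0.05, 0, 0, 17, -1, -0.366, -0.208, 0.05, 0, 0, 17, -1, -0.366, -0.208, 0.05, 0, 0, 17, -1, -0.366, -0.208, 0.05, 0, 0, 17, -1, -0.366, -0.208, 0.05, 0, 0, 17, -1, -0.366, -0.208, 0.05, 0, 0, 17, -1, -0.366, -0.208, 0.05, 0, 0, 17, -1]

```text
time: 1.85
tool_pos: [0.5393, -0.102, 0.201]
tcp_rot: [1.448, 2.787, 0.001]
wrist_force: [-0.4, 0.4, 0.3]
width: 0.001
grip_force: 0.0
```

jog_arm:
  deltas: [0, 0, 0, 0, 0, 0, -1, 0, 0, 0, 0, 0, 0, -1, 0, 0, 0, 0, 0, 0, -1]

```text
time: 2.15
tool_pos: [0.5384, -0.0991, 0.201]
tcp_rot: [-1.447, -2.788, -0.0]
wrist_force: [-0.4, 0.6, 0.4]
width: 0.002
grip_force: 0.0
```

Run:
```python
from h import *
togo([.549,-.1235,.12],125)
for n,a in(("top",(315,227)),("scene",(262,172))):
    c=read_camera(n)
    cv2.imwrite(f"pics/{n}1.png",cv2.resize(c["color"][a[1]-70:a[1]+70,a[0]-90:a[0]+90],None,fx=2,fy=2,interpolation=2))
cv2.imwrite("pics/both1.png",np.hstack([cv2.imread(f"pics/{n}1.png") for n in("top","scene")]))
```

```text
[-0.0261 -0.0054  0.081 ] xang 125.1 rot [-0.01 -0.05  0.14] q6 -0.84 F [-0.4  0.6  0.4] pos [ 0.5384 -0.0991  0.201 ]
```

View pics/both1.png

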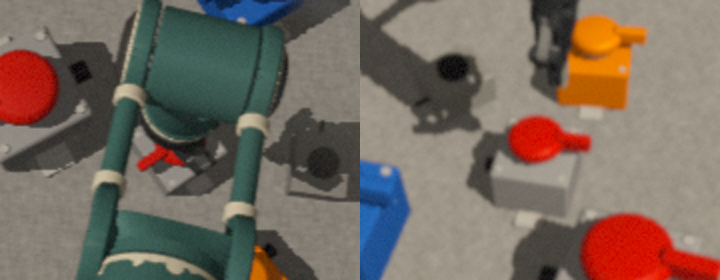

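jog_arm:
  deltas: [-0.026, -0.005, 0.04, 0, 0, 0, -1, -0.026, -0.005, 0.076, 0, 0, 0, -1, -0.026, -0.005, 0.076, 0, 0, 0, -1, -0.026, -0.005, 0.076, 0, 0, 0, -1]

```text
time: 2.65
tool_pos: [0.549, -0.1227, 0.125]
tcp_rot: [-1.444, -2.788, 0.0]
wrist_force: [-0.2, 0.0, 0.9]
width: -0.002
grip_force: 0.0
```

Run:
```python
from h import *
togo([.549,-.1235,.113],125)
cv2.imwrite("pics/s2.png",cv2.resize(read_camera("scene")["color"][100:240,170:350],None,fx=4,fy=4,interpolation=2))
```

```text
[-0.0007 -0.0005  0.012 ] xang 125.2 rot [-0.06 -0.09  0.22] q6 -0.88 F [-0.2  0.   0.9] pos [ 0.549  -0.1227  0.125 ]
```

View pics/s2.png

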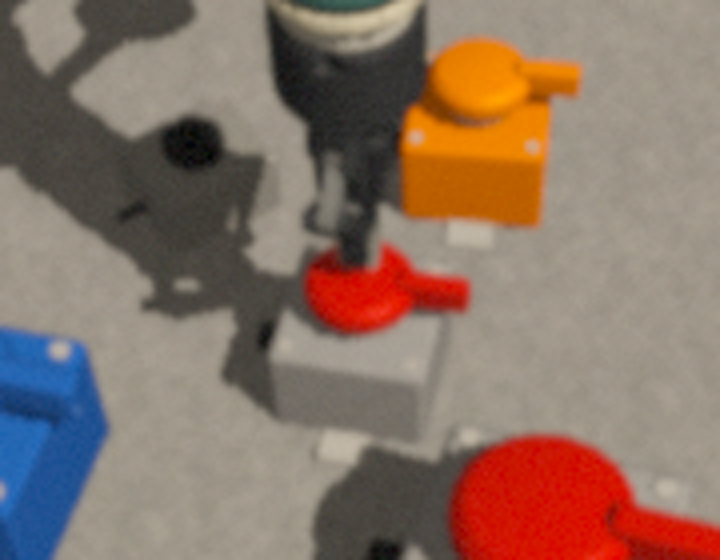

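The shut fingertips are above the cap centre, at crop (358,260). I'll press down slowly.

jog_arm:
  deltas: [0, 0, 0.005, 0, 0, 0, -1, 0, 0, 0.009, 0, 0, 0, -1, 0, 0, 0.012, 0, 0, 0, -1, 0, 0, 0.015, 0, 0, 0, -1, 0, 0, 0.018, 0, 0, 0, -1, 0, 0, 0.02, 0, 0, 0, -1, 0, 0, 0.02, 0, 0, 0, -1]

```text
time: 3.4
tool_pos: [0.5501, -0.1241, 0.1051]
tcp_rot: [1.447, 2.788, 0.0]
wrist_force: [0.8, 0.4, 2.5]
width: 0.003
grip_force: 1.0
```

jog_arm:
  deltas: [0, 0, 0.001, 0, 0, 0, -1, 0, 0, 0.002, 0, 0, 0, -1, 0, 0, 0.003, 0, 0, 0, -1, 0, 0, 0.004, 0, 0, 0, -1, 0, 0, 0.004, 0, 0, 0, -1]

```text
time: 3.9
tool_pos: [0.55, -0.1241, 0.1012]
tcp_rot: [1.447, 2.788, 0.0]
wrist_force: [1.5, 1.2, 3.3]
width: 0.004
grip_force: 1.9
```

jog_arm:
  deltas: [0, 0, 0.001, 0, 0, 0, -1, 0, 0, 0.002, 0, 0, 0, -1, 0, 0, 0.002, 0, 0, 0, -1]

```text
time: 4.2
tool_pos: [0.5502, -0.1241, 0.1006]
tcp_rot: [1.447, 2.788, 0.0]
wrist_force: [-1.5, 1.3, 12.2]
width: -0.001
grip_force: 5.7
```

jog_arm:
  deltas: [0, 0, 0.001, 0, 0, 0, -1, 0, 0, 0.001, 0, 0, 0, -1, 0, 0, 0.001, 0, 0, 0, -1]

```text
time: 4.5
tool_pos: [0.5503, -0.1241, 0.1005]
tcp_rot: [1.447, 2.787, 0.0]
wrist_force: [-4.0, 1.4, 17.6]
width: 0.0
grip_force: 8.1
```

jog_arm:
  deltas: [0, 0, -0.005, 0, 0, 0, -1, 0, 0, -0.02, 0, 0, 0, -1, 0, 0, -0.05, 0, 0, 0, -1, 0, 0, -0.05, 0, 0, 0, -1, 0, 0, -0.05, 0, 0, 0, -1, 0, 0, -0.05, 0, 0, 0, -1]

```text
time: 5.1
tool_pos: [0.5487, -0.1238, 0.1472]
tcp_rot: [-1.446, -2.786, 0.001]
wrist_force: [-0.5, -0.5, -0.3]
width: 0.002
grip_force: 0.0
```

Run:
```python
from h import *
c=read_camera("scene"); print(button(c,(262,172),.08))
cv2.imwrite("pics/s3.png",cv2.resize(c["color"][100:240,170:350],None,fx=4,fy=4,interpolation=2))
C=np.array([.549,-.1235])
a=np.radians(125);u=np.array([np.cos(a),np.sin(a)]);t=np.array([u[1],-u[0]])
p=C+.05*u-.035*t; print(p); togo([*p,.14],125)
```

```text
(array([ 0.55211266, -0.12224381]), np.float64(129.68118237158149), np.float32(11.196899), np.float64(0.059001591394828405), array([247, 163,  40,  23, 575], dtype=int32))
[ 0.49165086 -0.10261757]
[ 0.05   -0.0343  0.007 ] xang 125.1 rot [-0.1  -0.12  0.13] q6 -0.88 F [ 0.6 -0.3  0.2] pos [ 0.5485 -0.1238  0.1468]
```

View pics/s3.png

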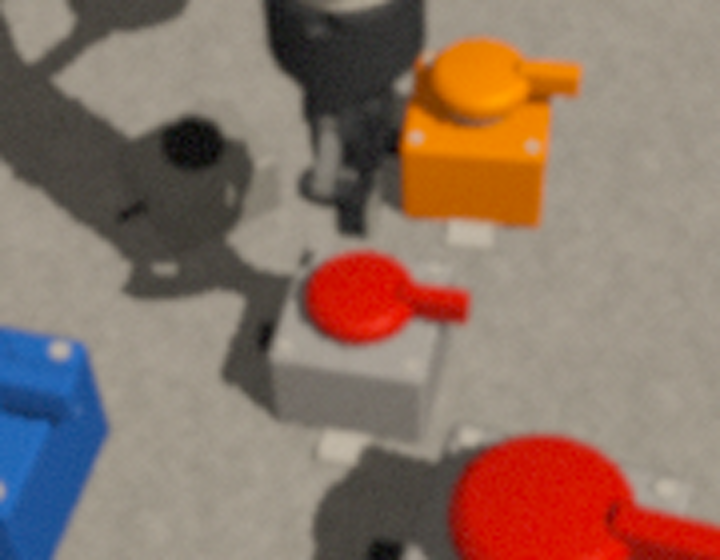

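The button stays in: the cap is visibly lower, with its red blob 3 px lower. Next I'll move beside the lever.

jog_arm:
  deltas: [0.05, -0.037, 0, 0, 0, 0, -1, 0.05, -0.037, 0, 0, 0, 0, -1, 0.05, -0.037, 0, 0, 0, 0, -1, 0.05, -0.037, 0.025, 0, 0, 0, -1, 0.05, -0.037, 0.052, 0, 0, 0, -1, 0.05, -0.037, 0.052, 0, 0, 0, -1, 0.05, -0.037, 0.052, 0, 0, 0, -1]

```text
time: 5.85
tool_pos: [0.491, -0.1046, 0.096]
tcp_rot: [-1.447, -2.788, 0.0]
wrist_force: [-0.2, 0.4, 0.2]
width: -0.0
grip_force: 0.0
```

Run:
```python
from h import *
cv2.imwrite("pics/s4.png",cv2.resize(read_camera("scene")["color"][100:240,170:350],None,fx=4,fy=4,interpolation=2))
C=np.array([.549,-.1235])
s=readout.read_state()["tool_pos"]
for off in (.021,.0):pass
def tgt(th,o=.021,r=.05):
    a=np.radians(125)-th;u=np.array([np.cos(a),np.sin(a)]);t=np.array([u[1],-u[0]])
    return [*(C+r*u-o*t),.095],np.degrees(a)
for th in np.linspace(0,.9,10): print(round(th,2),end=' ');togo(*tgt(th))
```

```text
0.0 [0.0019 0.0151 0.002 ] xang 125.1 rot [0.04 0.06 0.13] q6 -0.87 F [-0.1  0.3 -0.2] pos [ 0.4919 -0.1048  0.097 ]
0.1 [0.0037 0.0202 0.002 ] xang 125.1 rot [0.05 0.05 5.86] q6 -0.87 F [-0.1  0.3 -0.2] pos [ 0.4919 -0.1048  0.097 ]
0.2 [0.005  0.0254 0.002 ] xang 125.1 rot [ 0.05  0.05 11.59] q6 -0.87 F [-0.1  0.3 -0.2] pos [ 0.4919 -0.1048  0.097 ]
0.3 [0.0058 0.0308 0.002 ] xang 125.1 rot [ 0.05  0.05 17.32] q6 -0.87 F [-0.1  0.3 -0.2] pos [ 0.4919 -0.1048  0.097 ]
0.4 [0.0061 0.0362 0.002 ] xang 125.1 rot [ 0.06  0.05 23.05] q6 -0.87 F [-0.1  0.3 -0.2] pos [ 0.4919 -0.1048  0.097 ]
0.5 [0.0058 0.0416 0.002 ] xang 125.1 rot [ 0.06  0.04 28.77] q6 -0.87 F [-0.1  0.3 -0.2] pos [ 0.4919 -0.1048  0.097 ]
0.6 [0.0049 0.047  0.002 ] xang 125.1 rot [ 0.06  0.04 34.5 ] q6 -0.87 F [-0.1  0.3 -0.2] pos [ 0.4919 -0.1048  0.097 ]
0.7 [0.0036 0.0522 0.002 ] xang 125.1 rot [6.000e-02 4.000e-02 4.023e+01] q6 -0.87 F [-0.1  0.3 -0.2] pos [ 0.4919 -0.1048  0.097 ]
0.8 [0.0017 0.0573 0.002 ] xang 125.1 rot [6.000e-02 4.000e-02 4.596e+01] q6 -0.87 F [-0.1  0.3 -0.2] pos [ 0.4919 -0.1048  0.097 ]
0.9 [-0.0007  0.0622  0.002 ] xang 125.1 rot [7.000e-02 3.000e-02 5.169e+01] q6 -0.87 F [-0.1  0.3 -0.2] pos [ 0.4919 -0.1048  0.097 ]
```

View pics/s4.png

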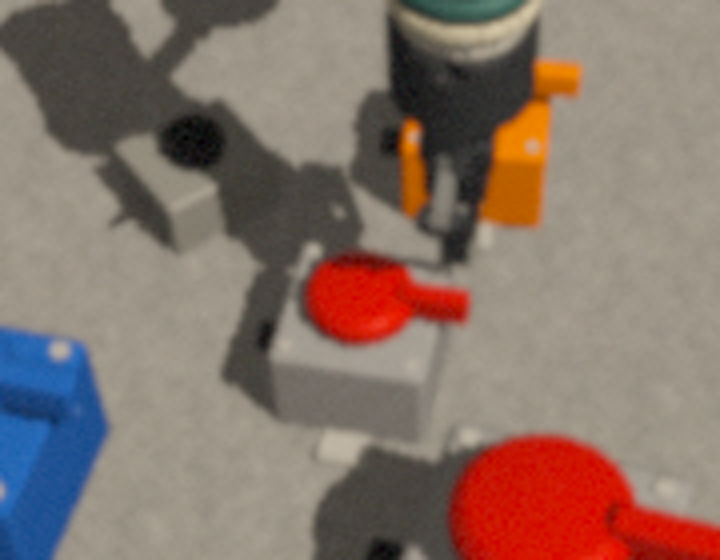

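jog_arm:
  deltas: [0.001, 0.008, 0, 0, 0, 0, -1, 0.002, 0.014, 0, 0, 0, 0, -1, 0.003, 0.018, 0, 0, 0, 3, -1, 0.004, 0.02, 0, 0, 0, 6, -1, 0.004, 0.023, 0, 0, 0, 9, -1, 0.005, 0.025, 0, 0, 0, 11.5, -1, 0.0055, 0.028, 0, 0, 0, 14.5, -1, 0.006, 0.031, 0, 0, 0, 17.5, -1]

```text
time: 6.7
tool_pos: [0.5135, -0.0816, 0.0971]
tcp_rot: [1.856, 2.533, 0.0]
wrist_force: [-0.6, -1.8, -0.1]
width: 0.002
grip_force: 0.8
```

Run:
```python
from h import *
c=read_camera("scene");print(button(c,(262,172),.08))
cv2.imwrite("pics/s5.png",cv2.resize(c["color"][100:240,170:350],None,fx=4,fy=4,interpolation=2))
C=np.array([.549,-.1235])
def tgt(th,o=.021,r=.05):
    a=np.radians(125)-th;u=np.array([np.cos(a),np.sin(a)]);t=np.array([u[1],-u[0]])
    return [*(C+r*u-o*t),.096],np.degrees(a)
for th in np.linspace(.3,1,8): print(round(th,2),end=' ');togo(*tgt(th))
```

```text
(array([ 0.55424654, -0.12256942]), np.float64(121.81228631607853), np.float32(10.984499), np.float64(0.059747121677384454), array([247, 163,  39,  23, 572], dtype=int32))
0.3 [-0.0008 -0.0005  0.0012] xang 107.4 rot [ 0.09  0.07 -0.38] q6 -0.51 F [ 0.1 -0.2  0.3] pos [ 0.514  -0.0814  0.0972]
0.4 [0.0011 0.0046 0.0012] xang 107.4 rot [0.09 0.06 5.35] q6 -0.51 F [ 0.1 -0.2  0.3] pos [ 0.514  -0.0814  0.0972]
0.5 [0.0024 0.0098 0.0012] xang 107.4 rot [ 0.1   0.06 11.08] q6 -0.51 F [ 0.1 -0.2  0.3] pos [ 0.514  -0.0814  0.0972]
0.6 [0.0033 0.0152 0.0012] xang 107.4 rot [ 0.1   0.05 16.81] q6 -0.51 F [ 0.1 -0.2  0.3] pos [ 0.514  -0.0814  0.0972]
0.7 [0.0035 0.0206 0.0012] xang 107.4 rot [ 0.1   0.05 22.54] q6 -0.51 F [ 0.1 -0.2  0.3] pos [ 0.514  -0.0814  0.0972]
0.8 [0.0033 0.026  0.0012] xang 107.4 rot [ 0.11  0.04 28.27] q6 -0.51 F [ 0.1 -0.2  0.3] pos [ 0.514  -0.0814  0.0972]
0.9 [0.0025 0.0314 0.0012] xang 107.4 rot [ 0.11  0.04 34.  ] q6 -0.51 F [ 0.1 -0.2  0.3] pos [ 0.514  -0.0814  0.0972]
1.0 [0.0012 0.0366 0.0012] xang 107.4 rot [1.100e-01 3.000e-02 3.973e+01] q6 -0.51 F [ 0.1 -0.2  0.3] pos [ 0.514  -0.0814  0.0972]
```

View pics/s5.png

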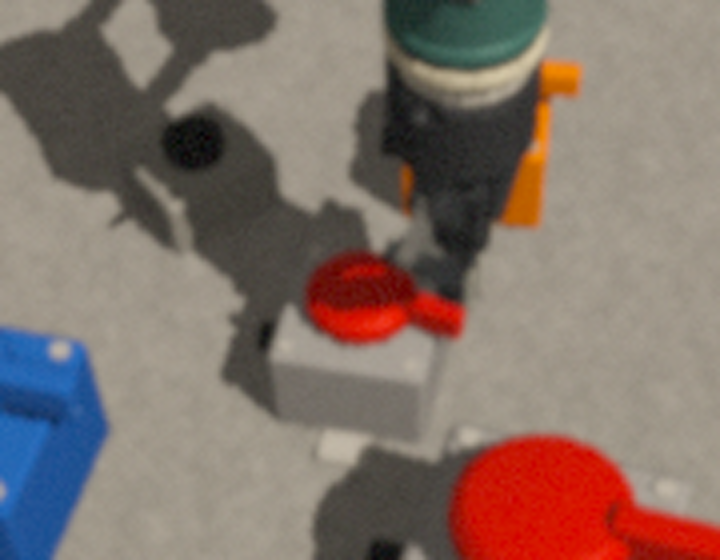

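The lever is turning: its end moved to crop (445,315). I'll continue along the arc.

jog_arm:
  deltas: [0.001, 0.003, 0, 0, 0, 3, -1, 0.002, 0.007, 0, 0, 0, 8, -1, 0.003, 0.011, 0, 0, 0, 12, -1, 0.003, 0.015, 0, 0, 0, 16.5, -1, 0.0035, 0.018, 0, 0, 0, 20, -1, 0.0035, 0.022, 0, 0, 0, 24, -1, 0.003, 0.026, 0, 0, 0, 28, -1, 0.003, 0.026, 0, 0, 0, 28, -1]

```text
time: 7.55
tool_pos: [0.538, -0.0703, 0.0974]
tcp_rot: [2.411, 2.012, 0.003]
wrist_force: [-1.2, 2.2, 3.7]
width: 0.001
grip_force: 1.7
```

Run:
```python
from h import *
c=read_camera("scene")
for z in(.08,.09):print(button(c,(262,172),z))
cv2.imwrite("pics/s6.png",cv2.resize(c["color"][100:240,170:350],None,fx=4,fy=4,interpolation=2))
C=np.array([.549,-.1235])
def tgt(th,o=.021,r=.05):
    a=np.radians(125)-th;u=np.array([np.cos(a),np.sin(a)]);t=np.array([u[1],-u[0]])
    return [*(C+r*u-o*t),.096],np.degrees(a)
for th in (.8,.9,1): togo(*tgt(th))
```

```text
(array([ 0.56637319, -0.12185388]), np.float64(106.65526560379324), np.float32(5.7938), np.float64(0.06002690071569241), array([247, 166,  32,  25, 332], dtype=int32))
(array([ 0.57162879, -0.11533059]), np.float64(106.30355340588676), np.float32(5.7938), np.float64(0.05915605186192515), array([247, 166,  32,  25, 332], dtype=int32))
[-0.      0.0002  0.0013] xang 79.8 rot [ 0.1  -0.04  0.61] q6 0.0 F [-0.8  2.7  3.4] pos [ 0.5376 -0.0704  0.0973]
[0.0018 0.0053 0.0013] xang 79.8 rot [ 0.1  -0.05  6.33] q6 0.0 F [-0.8  2.7  3.4] pos [ 0.5376 -0.0704  0.0973]
[0.0031 0.0106 0.0013] xang 79.8 rot [ 0.1  -0.05 12.06] q6 0.0 F [-0.8  2.7  3.4] pos [ 0.5376 -0.0704  0.0973]
```

View pics/s6.png

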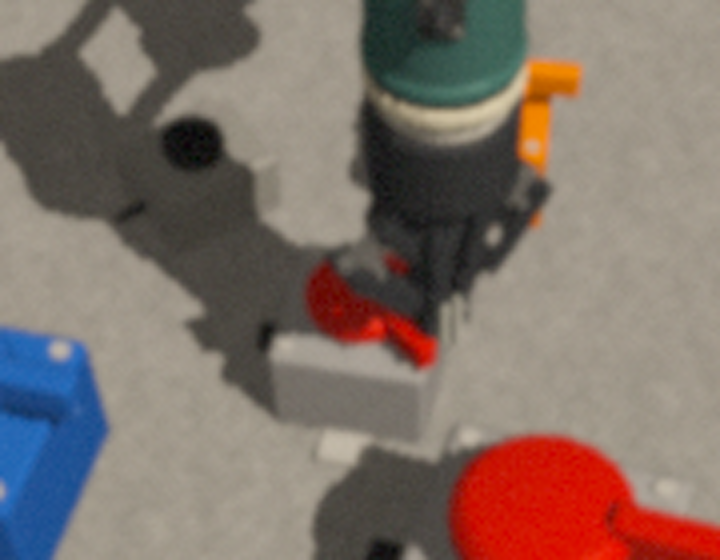

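jog_arm:
  deltas: [0.003, 0.003, 0, 0, 0, 3, -1, 0.005, 0.006, 0, 0, 0, 6, -1, 0.005, 0.008, 0, 0, 0, 9, -1, 0.005, 0.008, 0, 0, 0, 9, -1]

```text
time: 8.0
tool_pos: [0.5459, -0.0675, 0.0968]
tcp_rot: [2.561, 1.818, 0.001]
wrist_force: [-0.3, 0.6, 3.0]
width: -0.001
grip_force: 2.1
```

Run:
```python
from h import *
togo([.549,-.1235,.1],70)
c=read_camera("scene");d=read_camera("top")
cv2.imwrite("pics/s7.png",np.hstack([cv2.resize(x,None,fx=4,fy=4,interpolation=2) for x in(c["color"][130:220,230:320],d["color"][180:270,270:360])]))
```

```text
[-0.0518  0.0214 -0.0031] xang 70.7 rot [ 0.08 -0.01  0.73] q6 0.17 F [-0.3  0.6  3. ] pos [ 0.5459 -0.0675  0.0968]
```

View pics/s7.png

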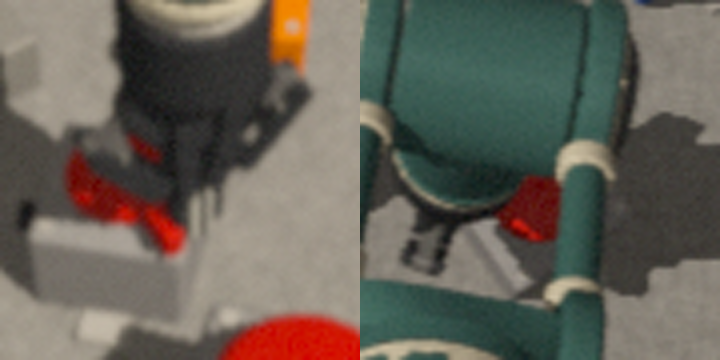

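```bash
cat > cap.py <<'E'
from h import *
def low(img):  # lowest red row per column on the left part of the cap, crop 170..350,100..240
    m=red({"color":img}); out=[]
    for u in range(80,92,2):
        v=np.nonzero(m[50:110,u])[0]; out.append(int(v.max()+150) if len(v) else -1)
    return out
if __name__=="__main__":
    print("s0",low(cv2.imread("pics/scene0.png")[100:240,170:350]))
    for n in("s2","s3","s4","s5","s6"): print(n,low(cv2.resize(cv2.imread(f"pics/{n}.png"),(180,140),interpolation=cv2.INTER_AREA)))
    print("now",low(read_camera("scene")["color"][100:240,170:350]))
E
python3 cap.py
```

```text
s0 [179, 181, 181, 182, 182, 182]
s2 [179, 181, 181, 182, 182, 182]
s3 [182, 183, 184, 184, 185, 185]
s4 [182, 183, 184, 184, 185, 185]
s5 [181, 182, 184, 184, 185, 185]
s6 [181, 182, 183, 184, 184, 184]
now [181, 183, 183, 184, 184, 184]
```

jog_arm:
  deltas: [0, 0, -0.002, 0, 0, 0, -1, 0, 0, -0.004, 0, 0, 0, -1, 0, 0, -0.006, 0, 0, 0, -1, 0, 0, -0.006, 0, 0, 0, -1]

```text
time: 8.55
tool_pos: [0.5453, -0.0675, 0.1024]
tcp_rot: [2.563, 1.816, 0.0]
wrist_force: [-0.2, 0.1, 2.7]
width: 0.003
grip_force: 1.5
```

```bash
python3 cap.py | tail -1; python3 -c "
from h import *
togo([.549,-.1235,.1],70)"
```

```text
now [179, 181, 182, 183, 183, 183]
[-0.0516  0.0221  0.0022] xang 70.6 rot [0.   0.   0.64] q6 0.17 F [-1.2  0.   1.5] pos [ 0.5452 -0.0675  0.1022]
```

jog_arm:
  deltas: [0, 0, -0.002, 0, 0, 0, -1, 0, 0, -0.004, 0, 0, 0, -1, 0, 0, -0.006, 0, 0, 0, -1, 0, 0, -0.006, 0, 0, 0, -1]

```text
time: 9.0
tool_pos: [0.5451, -0.0675, 0.1081]
tcp_rot: [-2.563, -1.816, 0.0]
wrist_force: [-1.6, 0.1, 0.1]
width: 0.0
grip_force: 0.5
```

```bash
python3 cap.py | tail -1; python3 -c "
from h import *
togo([.549,-.1235,.1],70)
for n,a in(('scene',(262,172)),('top',(315,227))): print(button(read_camera(n),a,.09))"
```

```text
now [179, 180, 181, 182, 182, 182]
[-0.0515  0.0223  0.008 ] xang 70.6 rot [-0.02  0.01  0.63] q6 0.17 F [-0.5 -0.2 -0.1] pos [ 0.545  -0.0675  0.108 ]
(array([ 0.56972254, -0.11798179]), np.float64(100.66541337765514), np.float32(4.9968996), np.float64(0.05477750119820277), array([247, 165,  29,  25, 287], dtype=int32))
(array([ 0.52986741, -0.12232949]), np.float64(nan), np.float32(5.7938), np.float64(0.02638371172366556), array([305, 223,  15,  17, 180], dtype=int32))h.py:18: RuntimeWarning: Mean of empty slice.
  r=np.linalg.norm(P-C,axis=1); L=P[r>0.04].mean(0)-C
  ret = um.true_divide(
```

The button is fully out again: the cap edge rows match the starting picture. I'll let go by lifting clear.

jog_arm:
  deltas: [0, -0.004, -0.005, 0, 0, 0, -1, 0, -0.004, -0.05, 0, 0, 0, -1, 0, -0.004, -0.1, 0, 0, 0, -1, 0, -0.004, -0.12, 0, 0, 0, -1, 0.05, -0.05, -0.12, 0, 0, 0, -1, 0.1, -0.1, -0.12, 0, 0, 0, -1, 0.12, -0.12, -0.12, 0, 0, 0, -1, 0.12, -0.12, -0.12, 0, 0, 0, -1]

```text
time: 9.95
tool_pos: [0.4698, 0.0885, 0.2286]
tcp_rot: [-2.56, -1.818, -0.002]
wrist_force: [-0.1, -0.6, 0.4]
width: -0.001
grip_force: 0.0
```

```bash
python3 cap.py | tail -1; python3 -c "
from h import *
togo([.549,-.1235,.1],70)
for n,a in(('scene',(262,172)),('top',(315,227))): print(button(read_camera(n),a,.096))"
```

```text
now [179, 180, 182, 182, 182, 182]
[-0.1751  0.1451  0.1281] xang 70.8 rot [-0.04 -0.12  0.81] q6 0.47 F [ 0.   0.7 -0.6] pos [0.4696 0.0893 0.2285]
(array([ 0.55428765, -0.11897127]), np.float64(126.92903943285111), np.float32(11.7876), np.float64(0.059352611240035866), array([246, 159,  41,  24, 624], dtype=int32))
(array([ 0.54559171, -0.12508031]), np.float64(124.08296768387434), np.float32(11.984499), np.float64(0.058192921589809585), array([294, 214,  34,  28, 544], dtype=int32))
```

```bash
python3 -c "
from workcell import finish_job
print(finish_job())"
```

```text
the job is handed in; nothing more can be done
None
```

I handed the job in at about 10 s. I pressed the stop button to its bottom stop and it stayed in with the finger off. I then turned its lever clockwise until it released. A fingertip held the cap part-way down at first, so it came fully out only as I lifted. The last images, with the arm clear, show the button out and the lever back at rest.

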